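Clamp the roll bar into the wrapping bench's roll stand

ROBOT

A 6-joint arm with a two-finger parallel gripper is mounted at the origin on the work surface. World frame = base frame: x ahead of the robot, y to its left, z up, the work surface at z = 0. Lengths are in m, angles in rad, forces in N, time in s.
With the tool pointing down it reaches from about 0.25 to 0.725 m from the base axis. Payload 9.7 kg.
Tool frame: the origin (TCP) lies on the centre line of the jaws, within the pads' length; the fingertips stand 19 mm ahead of it and the grasp point (between the pads) is the TCP; z points along the fingers, y is the line along which they close (so a half turn about z gives the same grasp; the last joint's range is limited). The gripper opens to 85 mm and grips with 20 to 120 N. Pads are 22 mm wide; open, the fingers measure 114 mm over their backs; the gripper's body (76 mm by 85 mm) begins 54 mm behind the grasp point. The pads swing forward as they close: fully open they stand 13 mm farther back than shut.
Start: joints at [1.332, 0.087, 0.176, 1.66, 0, 1.571], TCP at [0.13, 0.534, 0.25] pointing down, gripper open.
Joint ranges: [-3.13, 3.13], [-0.85, 1.81], [-1.15, 1.24], [-2.2, 2.28], [-1.44, 1.52], [-3.14, 3.14]. Speed limits (rad/s): [2.22, 2.22, 2.57, 3.14, 3.14, 3.14].

INTERFACE

Orientations are given as a unit quaternion [x, y, z, w].
In Python, from workcell import telemetry, cams, job gives the robot as it stands.
- The arm moves only by the tool drive_tool, never from a script. Its argument "steps" is a list of rows, each an object with "linear": the shift along the world's x, y, z in cm, a list of three; "twist": the turn, a rotation vector about the world's x, y, z in rad, a list of three. In form: [{"linear": [x, y, z], "twist": [rx, ry, rz]}, ...]. A call has exactly 5 rows; each row shifts and turns the commanded pose from where the row before left it; what a row does not reach is not made up. A row lasts 1/12 s, in which the tool goes at most 41.7 mm and 7.16 degrees, less where a joint would pass 70% of its speed; a pose out of reach is approached as far as the arm can. A call is refused whole if a number of a shift passes 4.17 or a number of a turn 0.125, either way. A call with a gripper value outside its range is refused whole. "claw" is the gripper's target within -1 to 1 (shut at 1, half-way at 0, fully open at -1), set as the call begins (left out, the last holds). The fingers move at their own pace and stop on an object; "newtons" is the grip in N (left out, the last holds). Time passes only in rows, so rows that do not move let the fingers close, or fill a call up. It gives the time, the measured TCP pose, the force, the opening and the grip force at its end, in the units of the state.
- telemetry.get_state(): the state, without advancing time (a new reading comes with each control period).
- cams.read_camera(name): name is "side" or "top" or "wrist"; returns a dict with "color" (400x640x3 uint8, red, green, blue), "mtx" (3x3 intrinsics, pixels), "D" ([k1, k2, p1, p2, k3] as OpenCV has them; the pictures are not rectified), "rvec" (rotation vector, rad) and "tvec" (3), from world to camera coordinates, as OpenCV has them. Camera axes: x right, y down, z forward; pixel columns grow to the right and rows downward; lengths in m; the calibration is good to about 2 mm. A picture is of the moment at which its call begins. There is no depth.
- job.finish_job(): hands the job in; it is judged then, once.
The state is a dict: "clock": time; "q": joint angles; "joint_vel": joint speeds; "tau": joint torques, N m; "tcp_pos": TCP position; "tcp_rot": TCP orientation; "force": force on the tool from outside, world axes, zero at the start; "moment": the same for the moment, N m; "finger_gap": finger opening in m; "gripper_force": force on a finger pad.
Only numpy, scipy, OpenCV 4.12 (cv2) and the standard library are available. Lean on these libraries where they do the work, as an engineer would, in place of code of your own. Each camera call takes 0.05 s, during which the arm holds its last target. There are 200 camera calls.

TASK

Lock the tube into the roll stand: swing the clamp's hinged cap over the tube, then swing the bolt up and push it in over the ramped fork until its cross-bar drops into the groove behind the crest and stays there by itself. Push gently and stop as soon as it has dropped in; leave the tube in its cradles and the things on the board where they are.

Things in the scene. Friction and masses are not known exactly. Their poses are not given: they have to be found in the camera images.
- stand: Roll stand, fixed: plywood board 300 x 300 x 12 mm with two V cradles (70 mm wide in x, 67 mm high, at y = -100 and +100 mm) and a steel tube clamp at y = 0. Origin: centre of the board's underside, z up. The tube runs along the stand's y axis at x = 0, 75 mm up. The clamp's cap hinges on the +x side and its swing bolt on the -x side; both move in the plane y = 0.
- tube: Loose aluminium tube, 40 mm diameter, 280 mm long, about 450 g, lying in the two cradles and under the clamp cap; origin at its middle, its y axis along its length.
- hinge_axis (a point): Middle of the cap's hinge pin (on the stand, x = +40, y = 0, z = 75 mm). The pin runs along the stand's y axis.
- cap (a joint): Angle of the clamp cap, rad: 0 = clamped, grows as it opens up and back towards stand +x (1.57 = upright, end 2.0). A steel half ring 30 mm wide, outer radius 34 mm about the tube, with a forked lug beyond it. Stiff hinge (0.1 N m): stays when upright, sinks when near level. A sprung pad in it meets the tube at about +0.03, where the cap rests; pressing it further takes 4 to 10 N at the lug.
- fork_mean (a point): On the cap: mean place of the floor of the fork's groove, 88 mm from the hinge pin. Two prongs, 32 mm wide overall, slot 12 mm, open outwards. On top, from outside in: a ramp rising at 50, then 31 degrees over 28 mm, a crest, a groove 3.5 mm deep, 12 mm wide, a wall 10 mm high. The fork is adjustable: the groove lies up to 5 mm nearer or farther from the pin each time, not reported. Feel for it.
- lug (a point): On the cap's lug, mid-width, 98 mm out from the hinge pin along the lug and 13 mm to its outer (top) side: a place to grip the lug across its 30 to 32 mm (along stand y). The lug is about 10 mm thick, 75 to about 120 mm from the pin.
- bolt_pivot (a point): Pivot of the swing bolt (on the stand, x = -53, y = 0, z = 22 mm). The pivot pin runs along the stand's y axis.
- bolt (a joint): Angle of the swing bolt, rad: 0 = upright, grows as it leans out to stand -x (end 1.3); it stays where it is left (0.07 N m). On its way in it meets the fork's ramp at 0.15 to 0.45, must force the cap down to about -0.04 (5 to 12 N at the knob), then drops into the groove: the push fades, the cap springs back to about 0, the bolt rests between -0.17 and 0.03. Further on is a hard wall.
- crossbar (a point): Middle of the bolt's cross-bar, 73 mm from the pivot along the bolt: 10 mm diameter, 43 mm long along stand y. It rides over the fork's ramp and sits in its groove, the shank in the fork's slot.
- knob (a point): Middle of the bolt's round knob, 105 mm from the pivot along the bolt: 20 mm diameter, from 82 to 127 mm from the pivot, to grip or push. Below it is an 8 mm shank.
- tape: Bystander: clear tape ring, 80 mm diameter, 24 mm high, lying flat on the board; origin at its underside.
- jar: Bystander: small glass jar, 44 mm diameter, 55 mm high, on the board; origin at its underside.
- spool: Bystander: wooden spool, 44 mm diameter, 42 mm high, on the board; origin at its underside.
- collar: Bystander: loose steel ring, 56 mm diameter, 16 mm high, on the board; origin at its underside.

How it is judged:
By the outcome, as a careful person would: the job done as asked, in the order asked, and still so for the second after the job is handed in, with the robot touching nothing.
It also fails if it takes over 72 s, if anything falls off the work surface, if the arm or the gripper's body presses on something with over 40 N, if the wrist force passes 120 N, or if a joint passes its speed limit or range.

## Working session

There is one attempt and no reset: what is moved stays moved. The work goes in short steps, Python scripts to look and compute and a tool call to move; the robot and the scene stay as the last step left them, time stands still between calls to the robot, and variables do not carry over. Pictures are saved under pics/ and viewed, at most 10 in all, crops included, and the job is handed in when it is done.

Besides the shell and the picture viewer there is one more tool, called after "Request:" as name([rows], argument=value, ...), one row to a line, values as JSON. drive_tool: Moves the arm, as the interface text tells. Its arguments: {"type":"object","properties":{"steps":{"type":"array"},"claw":{"type":"number"},"newtons":{"type":"number"}},"required":["steps"]}

```bash
mkdir -p pics; python3 - <<'E'
from workcell import telemetry,cams
import cv2,pickle
d={}
for n in("top","side"):
    c=cams.read_camera(n);d[n]=c;cv2.imwrite(f"pics/{n}0.png",c["color"][:,:,::-1])
    print(n,c["rvec"],c["tvec"],c["mtx"].tolist())
pickle.dump(d,open("c0.pkl","wb"))
print(telemetry.get_state())
E
```

```text
top [ 2.12457211 -2.14077385  0.16217253] [0.03081077 0.56432644 0.77088408] [[505.1412972385216, 0.0, 311.7560702318875], [0.0, 505.1412972385216, 200.38348726032206], [0.0, 0.0, 1.0]]
side [ 0.26945531 -2.77227675  1.26465268] [0.54669658 0.1492514  0.9252717 ] [[468.48518525828024, 0.0, 323.280924776145], [0.0, 468.48518525828024, 198.55742950216157], [0.0, 0.0, 1.0]]
{'clock': 0.1, 'q': array([ 1.33200091e+00,  8.74124953e-02,  1.75241379e-01,  1.65980536e+00,
       -8.52527364e-06,  1.57077761e+00]), 'joint_vel': array([ 9.42863389e-04, -7.67453435e-04,  1.04862491e-03,  5.89265691e-04,
       -6.09584528e-05, -2.05018725e-04]), 'tau': array([ 7.18718456e-05, -5.21562266e+01,  4.65653944e+01,  1.57892599e-02,
       -3.12761154e-05,  2.21302635e-06]), 'tcp_pos': array([0.13005357, 0.53422219, 0.24966425]), 'tcp_rot': array([ 1.19104907e-01,  9.92881500e-01, -5.86380994e-04, -6.60595109e-05]), 'force': array([0.57847749, 0.1583918 , 0.3602704 ]), 'moment': array([-0.0172682 , -0.01474753,  0.01111016]), 'gripper_force': 0.0, 'finger_gap': 0.0855685360339436}
```

View pics/top0.png

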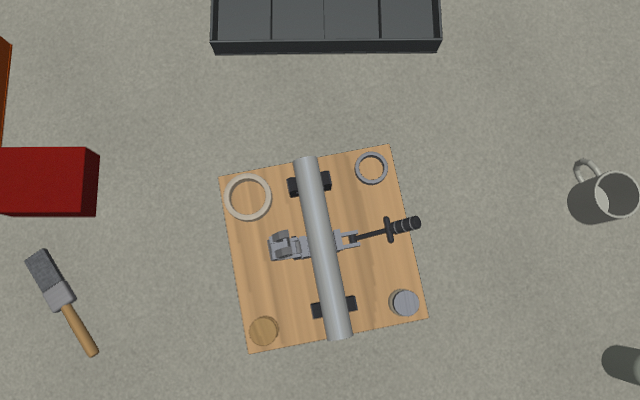

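View pics/side0.png

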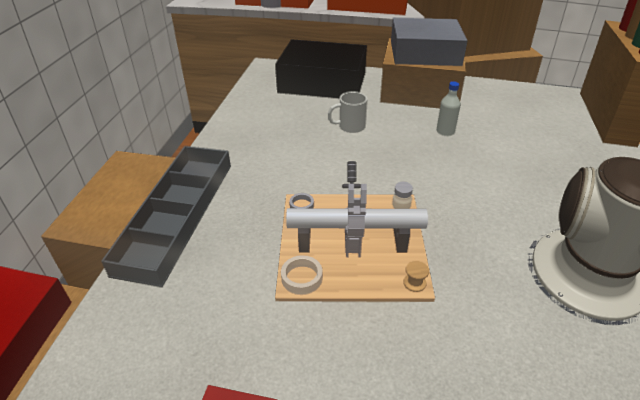

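The top view shows the board corners at about (219,177), (389,144), (428,318) and (248,353). The cap is open to the left around (280,246), and the bolt leans out to the right with its knob near (405,225).

```bash
cat > h.py <<'E'
import numpy as np,cv2
from scipy.optimize import least_squares
from scipy.spatial.transform import Rotation as R
def proj(c,P): return cv2.projectPoints(np.array(P,float).reshape(-1,3),c["rvec"],c["tvec"],c["mtx"],c["D"])[0].reshape(-1,2)
def w(p,S):
    S=np.array(S,float).reshape(-1,3);return R.from_euler('z',p[2]).apply(S)+[p[0],p[1],0]
def cap(a,r,h): # stand coords, r out along lug, h outer side
    return [.04-r*np.cos(a)+h*np.sin(a),0,.075+r*np.sin(a)+h*np.cos(a)]
def bolt(b,r): return [-.053-r*np.sin(b),0,.022+r*np.cos(b)]
E
python3 - <<'E'
from h import *
import pickle
d=pickle.load(open("c0.pkl","rb"))
S=[[.15,-.15,.012],[-.15,-.15,.012],[-.15,.15,.012],[.15,.15,.012]]
px={"top":[[219,177],[389,144],[428,318],[248,353]]}
for n in d: print(n,-R.from_rotvec(np.ravel(d[n]["rvec"])).as_matrix().T@np.ravel(d[n]["tvec"]))
best=min((least_squares(lambda p:(proj(d["top"],w(p,S))-px["top"]).ravel(),[.4,0,y]) for y in(0,1.5,3,-1.5)),key=lambda r:r.cost)
p=best.x;print(p,best.fun.round(1));np.save("p.npy",p)
print("side corners",proj(d["side"],w(p,S)).round(0).tolist())
for a in(1,1.3,1.57,1.8,2): print("cap",a,[proj(d[n],w(p,[cap(a,.12,0),cap(a,.098,.013)])).round(0).tolist() for n in d])
for b in(.6,.8,1,1.15,1.3): print("bolt",b,[proj(d[n],w(p,[bolt(b,.127),bolt(b,.073)])).round(0).tolist() for n in d])
for k,v in dict(hinge=[.04,0,.075],piv=[-.053,0,.022],tube1=[0,.14,.075],tube2=[0,-.14,.075]).items(): print(k,w(p,v),[proj(d[n],w(p,v)).round(0).tolist() for n in d])
for n,(a,b,x,y) in dict(top=(250,200,430,290),side=(300,140,440,290)).items():
    im=d[n]["color"][b:y,a:x,::-1];cv2.imwrite(f"pics/z_{n}.png",cv2.resize(im,None,fx=4,fy=4,interpolation=2))
E
```

```text
top [0.43311628 0.01902177 0.85189457]
side [0.41860576 0.69521373 0.72022769]
[ 0.49380421  0.01219913 -4.52916978] [-1.4 -1.2  0.9 -0.9  1.   0.5 -0.5  1.3]
side corners [[274.0, 297.0], [286.0, 193.0], [414.0, 194.0], [435.0, 298.0]]
cap 1 [[[340.0, 233.0], [323.0, 237.0]], [[355.0, 170.0], [355.0, 182.0]]]
cap 1.3 [[[316.0, 237.0], [303.0, 241.0]], [[356.0, 175.0], [356.0, 189.0]]]
cap 1.57 [[[292.0, 241.0], [283.0, 244.0]], [[357.0, 184.0], [356.0, 198.0]]]
cap 1.8 [[[271.0, 245.0], [267.0, 248.0]], [[357.0, 195.0], [357.0, 209.0]]]
cap 2 [[[255.0, 249.0], [255.0, 251.0]], [[357.0, 207.0], [357.0, 219.0]]]
bolt 0.6 [[[406.0, 223.0], [382.0, 231.0]], [[352.0, 160.0], [352.0, 185.0]]]
bolt 0.8 [[[417.0, 222.0], [388.0, 230.0]], [[351.0, 161.0], [351.0, 185.0]]]
bolt 1 [[[425.0, 222.0], [393.0, 229.0]], [[351.0, 164.0], [351.0, 187.0]]]
bolt 1.15 [[[428.0, 222.0], [395.0, 229.0]], [[350.0, 167.0], [351.0, 189.0]]]
bolt 1.3 [[[430.0, 223.0], [396.0, 230.0]], [[350.0, 172.0], [350.0, 191.0]]]
hinge [[0.48651638 0.05152962 0.075     ]] [[[296.0, 248.0]], [[354.0, 232.0]]]
piv [[ 0.50346059 -0.03991377  0.022     ]] [[[353.0, 239.0]], [[351.0, 219.0]]]
tube1 [[ 0.35614749 -0.01330829  0.075     ]] [[[339.0, 334.0]], [[423.0, 218.0]]]
tube2 [[0.63146093 0.03770655 0.075     ]] [[[304.0, 156.0]], [[283.0, 217.0]]]
```

View pics/z_top.png

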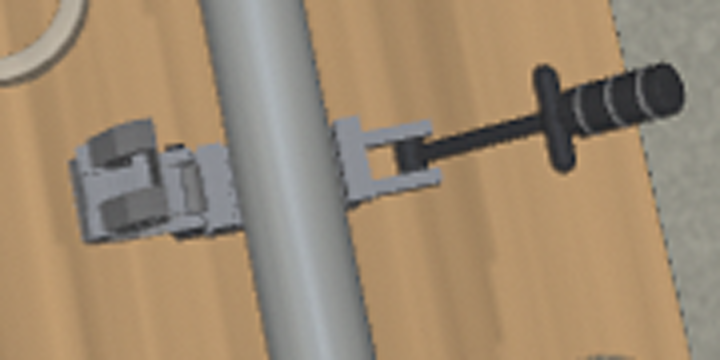

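View pics/z_side.png

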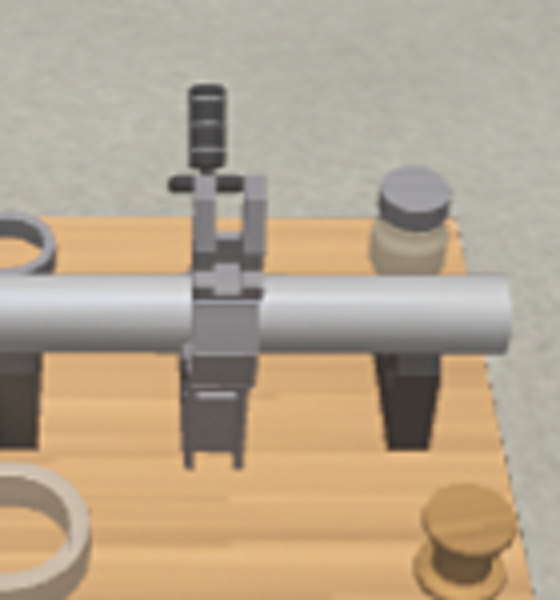

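Board fit is within 1.5 px: yaw 1.754, origin (0.494, 0.012). The cap stands at about 1.57–1.6 rad (fork tips near side (357,184)) and the bolt at about 0.8 rad (knob end near top (415,222)). I'll move with the fingers shut to the hinge side of the cap.

Request:
drive_tool([
  {"linear": [2.3,-2.83,0],"twist": [0,0,-0.0765]},
  {"linear": [2.3,-2.83,0],"twist": [0,0,-0.0765]},
  {"linear": [2.3,-2.83,0],"twist": [0,0,-0.0765]},
  {"linear": [2.3,-2.83,0],"twist": [0,0,-0.0765]},
  {"linear": [2.3,-2.83,0],"twist": [0,0,-0.0765]},
], claw=1, newtons=20)

```text
clock: 0.52
tcp_pos: [0.2457, 0.3914, 0.2499]
tcp_rot: [0.307, 0.952, -0.0, -0.0]
force: [-0.4, 0.0, 1.4]
finger_gap: 0.0256
gripper_force: 0.0
```

Request:
drive_tool([
  {"linear": [2.3,-2.83,0],"twist": [0,0,-0.0765]},
  {"linear": [2.3,-2.83,0],"twist": [0,0,-0.0765]},
  {"linear": [2.3,-2.83,0],"twist": [0,0,-0.0765]},
  {"linear": [2.3,-2.83,0],"twist": [0,0,-0.0765]},
  {"linear": [2.3,-2.83,0],"twist": [0,0,-0.0765]},
])

```text
clock: 0.93
tcp_pos: [0.3607, 0.2497, 0.2502]
tcp_rot: [0.483, 0.876, -0.0, -0.0]
force: [0.9, 1.0, 0.8]
finger_gap: -0.0
gripper_force: 0.0
```

Request:
drive_tool([
  {"linear": [2.3,-2.83,0],"twist": [0,0,-0.0765]},
  {"linear": [2.3,-2.83,0],"twist": [0,0,-0.0765]},
  {"linear": [2.3,-2.83,0],"twist": [0,0,-0.0765]},
  {"linear": [2.3,-2.83,0],"twist": [0,0,-0.0765]},
  {"linear": [2.3,-2.83,0],"twist": [0,0,-0.0765]},
])

```text
clock: 1.35
tcp_pos: [0.4758, 0.1081, 0.2501]
tcp_rot: [0.64, 0.768, -0.0, -0.0]
force: [0.6, -0.5, 0.4]
finger_gap: 0.0002
gripper_force: 0.0
```

Request:
drive_tool([
  {"linear": [0,0,-1.1],"twist": [0,0,0]},
  {"linear": [0,0,-1.1],"twist": [0,0,0]},
  {"linear": [0,0,-1.1],"twist": [0,0,0]},
  {"linear": [0,0,-1.1],"twist": [0,0,0]},
  {"linear": [0,0,-1.1],"twist": [0,0,0]},
])

```text
clock: 1.77
tcp_pos: [0.4744, 0.1107, 0.194]
tcp_rot: [0.638, 0.77, -0.0, -0.0]
force: [-0.9, 0.3, 0.8]
finger_gap: -0.0001
gripper_force: 0.0
```

```bash
cat > look.py <<'E'
import sys
from h import *
from workcell import cams,telemetry
k=sys.argv[1];p=np.load("p.npy")
im=[]
for n,(a,b,x,y) in dict(top=(230,170,450,320),side=(250,110,470,260)).items():
    c=cams.read_camera(n)["color"][b:y,a:x,::-1];im.append(cv2.resize(c,(440*9//10,300*9//10),interpolation=2) if 0 else cv2.resize(c,None,fx=1.95*1.8/1.95*1.0,fy=1.8,interpolation=2))
    if len(sys.argv)>2: pass
cv2.imwrite(f"pics/{k}.png",np.hstack(im))
s=telemetry.get_state();t=s["tcp_pos"]-[p[0],p[1],0]
print("stand tcp",R.from_euler('z',-p[2]).apply(t).round(4),"F stand",R.from_euler('z',-p[2]).apply(s["force"]).round(1))
E
python3 look.py a1
```

```text
stand tcp [0.1002 0.0017 0.1931] F stand [ 0.1 -0.3  0. ]
```

View pics/a1.png

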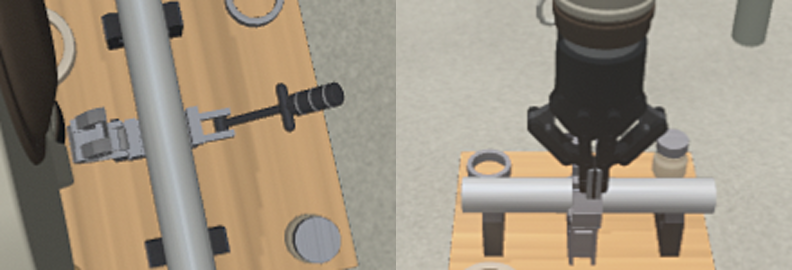

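The finger is beside the upright cap, about 3 mm towards stand +y. I'll start the push.

Request:
drive_tool([
  {"linear": [0.23,-0.94,0],"twist": [0,0,0]},
  {"linear": [0.23,-0.94,0],"twist": [0,0,0]},
  {"linear": [0.23,-0.94,0],"twist": [0,0,0]},
  {"linear": [0.23,-0.94,0],"twist": [0,0,0]},
  {"linear": [0.23,-0.94,0],"twist": [0,0,0]},
])

```text
clock: 2.28
tcp_pos: [0.4872, 0.0618, 0.1966]
tcp_rot: [0.639, 0.769, 0.001, 0.001]
force: [-3.2, 1.6, 6.2]
finger_gap: -0.0003
gripper_force: 2.6
```

Request:
drive_tool([
  {"linear": [0.17,-0.94,0],"twist": [0,0,0]},
  {"linear": [0.17,-0.94,0],"twist": [0,0,0]},
  {"linear": [0.17,-0.94,-0.3],"twist": [0,0,0]},
  {"linear": [0.17,-0.94,-0.3],"twist": [0,0,0]},
  {"linear": [0.17,-0.94,-0.3],"twist": [0,0,0]},
])

```text
clock: 2.7
tcp_pos: [0.4957, 0.0145, 0.1866]
tcp_rot: [0.639, 0.769, 0.0, 0.001]
force: [0.5, -0.1, 0.7]
finger_gap: -0.0004
gripper_force: 0.3
```

Request:
drive_tool([
  {"linear": [0.15,-0.8,-0.6],"twist": [0,0,0]},
  {"linear": [0.15,-0.8,-0.6],"twist": [0,0,0]},
  {"linear": [0.15,-0.8,-0.7],"twist": [0,0,0]},
  {"linear": [0.1,-0.6,-0.8],"twist": [0,0,0]},
  {"linear": [0.1,-0.6,-0.8],"twist": [0,0,0]},
])

```text
clock: 3.12
tcp_pos: [0.5015, -0.0208, 0.15]
tcp_rot: [0.639, 0.769, -0.0, -0.0]
force: [-0.2, -1.1, 0.5]
finger_gap: 0.0003
gripper_force: 0.5
```

```bash
python3 look.py a2
```

```text
stand tcp [-0.0337 -0.0009  0.1492] F stand [ 1.2 -0.3  0.7]
```

View pics/a2.png

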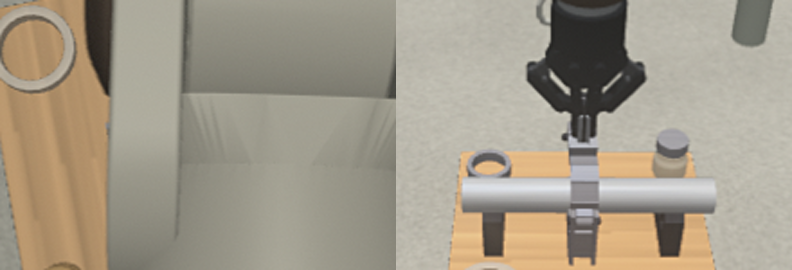

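The cap is leaning over the tube (ring top near (582,145) in the side half) with the finger behind it. Next I lower it.

Request:
drive_tool([
  {"linear": [0.07,-0.4,-0.6],"twist": [0,0,0]},
  {"linear": [0.07,-0.4,-0.6],"twist": [0,0,0]},
  {"linear": [0.07,-0.4,-0.6],"twist": [0,0,0]},
  {"linear": [0,0,-0.6],"twist": [0,0,0]},
  {"linear": [0,0,0],"twist": [0,0,0]},
])

```text
clock: 3.63
tcp_pos: [0.5031, -0.0322, 0.1258]
tcp_rot: [0.639, 0.769, -0.001, -0.001]
force: [-0.7, -0.3, -0.9]
finger_gap: 0.0001
gripper_force: 0.0
```

Request:
drive_tool([
  {"linear": [0,0,-0.1],"twist": [0,0,0]},
  {"linear": [0,0,-0.1],"twist": [0,0,0]},
  {"linear": [0,0,-0.1],"twist": [0,0,0]},
  {"linear": [0,0,0],"twist": [0,0,0]},
  {"linear": [0,0,0],"twist": [0,0,0]},
])

```text
clock: 4.05
tcp_pos: [0.5038, -0.032, 0.1245]
tcp_rot: [0.639, 0.769, 0.0, 0.0]
force: [0.1, -0.0, 0.1]
finger_gap: -0.0
gripper_force: 0.0
```

Request:
drive_tool([
  {"linear": [0,0,-0.1],"twist": [0,0,0]},
  {"linear": [0,0,-0.1],"twist": [0,0,0]},
  {"linear": [0,0,-0.1],"twist": [0,0,0]},
  {"linear": [0,0,0],"twist": [0,0,0]},
  {"linear": [0,0,0],"twist": [0,0,0]},
])

```text
clock: 4.47
tcp_pos: [0.5037, -0.0321, 0.1213]
tcp_rot: [0.639, 0.769, -0.0, 0.0]
force: [0.5, 0.6, -0.5]
finger_gap: -0.0
gripper_force: 0.1
```

Request:
drive_tool([
  {"linear": [0,0,-0.1],"twist": [0,0,0]},
  {"linear": [0,0,-0.1],"twist": [0,0,0]},
  {"linear": [0,0,0],"twist": [0,0,0]},
  {"linear": [0,0,0],"twist": [0,0,0]},
  {"linear": [0,0,0],"twist": [0,0,0]},
])

```text
clock: 4.88
tcp_pos: [0.5039, -0.0324, 0.1197]
tcp_rot: [0.639, 0.769, -0.0, 0.001]
force: [-1.8, -2.8, 6.2]
finger_gap: 0.0003
gripper_force: 2.8
```

The cap is down on its sprung pad: contact came at z≈0.120, as predicted. I'll retreat and go around to the outer side of the bolt.

Request:
drive_tool([
  {"linear": [0,0,1.6],"twist": [0,0,0]},
  {"linear": [0,0,1.6],"twist": [0,0,0]},
  {"linear": [0,0,1.6],"twist": [0,0,0]},
  {"linear": [0,0,1.6],"twist": [0,0,0]},
  {"linear": [0,0,1.6],"twist": [0,0,0]},
])

```text
clock: 5.3
tcp_pos: [0.5035, -0.032, 0.1997]
tcp_rot: [0.639, 0.769, -0.0, -0.0]
force: [0.9, 0.3, 0.3]
finger_gap: -0.0001
gripper_force: 0.0
```

Request:
drive_tool([
  {"linear": [0.53,-2.85,0],"twist": [0,0,0]},
  {"linear": [0.53,-2.85,0],"twist": [0,0,0]},
  {"linear": [0.53,-2.85,0],"twist": [0,0,0]},
  {"linear": [0.53,-2.85,0],"twist": [0,0,0]},
  {"linear": [0.53,-2.85,0],"twist": [0,0,0]},
])

```text
clock: 5.72
tcp_pos: [0.5303, -0.1758, 0.199]
tcp_rot: [0.639, 0.769, 0.0, -0.0]
force: [0.5, -0.0, -0.4]
finger_gap: -0.0001
gripper_force: 0.0
```

```bash
python3 look.py a3
```

```text
stand tcp [-0.1934 -0.0014  0.1982] F stand [0.1 0.7 0.5]
```

View pics/a3.png

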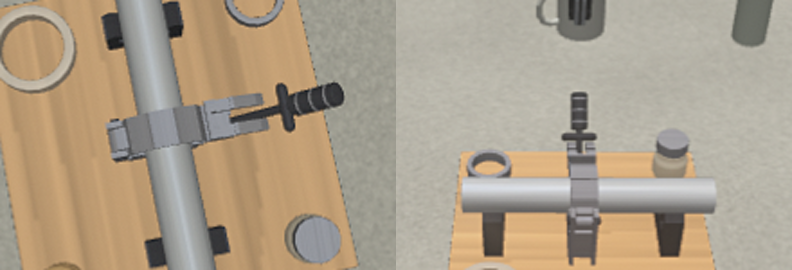

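The cap is closed over the tube and the bolt still leans out at (315,97). The arm is clear, so I'll descend outside the knob.

Request:
drive_tool([
  {"linear": [0,0,-1.9],"twist": [0,0,0]},
  {"linear": [0,0,-1.9],"twist": [0,0,0]},
  {"linear": [0,0,-1.9],"twist": [0,0,0]},
  {"linear": [0,0,-1.9],"twist": [0,0,0]},
  {"linear": [0,0,-1.7],"twist": [0,0,0]},
])

```text
clock: 6.23
tcp_pos: [0.5298, -0.1739, 0.1048]
tcp_rot: [0.639, 0.769, -0.0, -0.001]
force: [-0.1, 0.2, 0.1]
finger_gap: 0.0001
gripper_force: 0.0
```

Request:
drive_tool([
  {"linear": [-0.13,0.7,0],"twist": [0,0,0]},
  {"linear": [-0.13,0.7,0],"twist": [0,0,0]},
  {"linear": [-0.13,0.7,0],"twist": [0,0,0]},
  {"linear": [-0.13,0.7,0],"twist": [0,0,0]},
  {"linear": [-0.13,0.7,0],"twist": [0,0,0]},
])

```text
clock: 6.65
tcp_pos: [0.5255, -0.1417, 0.11]
tcp_rot: [0.639, 0.769, -0.001, 0.005]
force: [0.8, -25.2, 21.1]
finger_gap: -0.0001
gripper_force: 12.8
```

That was a friction jam: horizontal push, and the resultant passes through the pivot. I'll back off, drop lower, then sweep along the knob's arc, so the finger rises with the knob.

Request:
drive_tool([
  {"linear": [0.18,-1.0,0],"twist": [0,0,0]},
  {"linear": [0.18,-1.0,0],"twist": [0,0,0]},
  {"linear": [0,0,-0.7],"twist": [0,0,0]},
  {"linear": [0,0,-0.7],"twist": [0,0,0]},
  {"linear": [0,0,0],"twist": [0,0,0]},
])

```text
clock: 7.07
tcp_pos: [0.5263, -0.1592, 0.09]
tcp_rot: [0.639, 0.769, -0.0, -0.002]
force: [0.2, 0.7, 0.0]
finger_gap: 0.0001
gripper_force: 0.0
```

```bash
python3 look.py a4; python3 - <<'E'
import cv2
E
```

```text
stand tcp [-0.1745 -0.0011  0.0913] F stand [-0.2  1.   0.2]
```

View pics/a4.png

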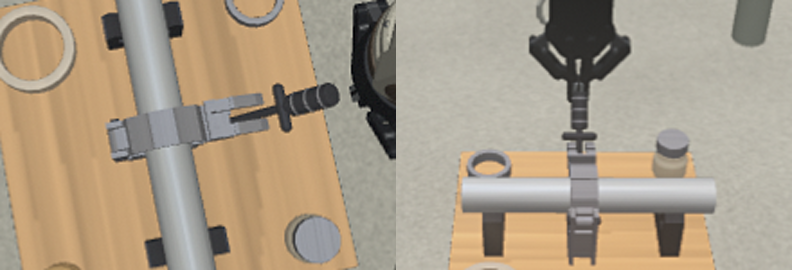

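The bolt leans in slightly more (knob end (338,93), about 0.7 rad), and the finger is behind it, in line.

Request:
drive_tool([
  {"linear": [-0.11,0.59,0.2],"twist": [0,0,0]},
  {"linear": [-0.11,0.59,0.3],"twist": [0,0,0]},
  {"linear": [-0.08,0.45,0.4],"twist": [0,0,0]},
  {"linear": [-0.08,0.45,0.45],"twist": [0,0,0]},
  {"linear": [-0.08,0.45,0.45],"twist": [0,0,0]},
])

```text
clock: 7.58
tcp_pos: [0.5227, -0.1337, 0.1111]
tcp_rot: [0.639, 0.769, 0.0, 0.0]
force: [-0.1, -0.8, -0.1]
finger_gap: 0.0002
gripper_force: 0.4
```

Request:
drive_tool([
  {"linear": [-0.07,0.4,0.32],"twist": [0,0,0]},
  {"linear": [-0.07,0.4,0.32],"twist": [0,0,0]},
  {"linear": [-0.07,0.4,0.3],"twist": [0,0,0]},
  {"linear": [-0.07,0.4,0.27],"twist": [0,0,0]},
  {"linear": [0,0,0],"twist": [0,0,0]},
])

```text
clock: 8.0
tcp_pos: [0.52, -0.1177, 0.1231]
tcp_rot: [0.639, 0.769, 0.0, 0.0]
force: [0.3, 0.9, 0.1]
finger_gap: 0.0004
gripper_force: 0.0
```

Request:
drive_tool([
  {"linear": [-0.05,0.25,0.14],"twist": [0,0,0]},
  {"linear": [-0.05,0.25,0.14],"twist": [0,0,0]},
  {"linear": [-0.05,0.25,0.13],"twist": [0,0,0]},
  {"linear": [-0.05,0.25,0.13],"twist": [0,0,0]},
  {"linear": [0,0,0],"twist": [0,0,0]},
])

```text
clock: 8.42
tcp_pos: [0.5181, -0.1082, 0.1282]
tcp_rot: [0.639, 0.769, 0.0, 0.0]
force: [2.4, -1.5, 1.9]
finger_gap: 0.0001
gripper_force: 1.3
```

Request:
drive_tool([
  {"linear": [-0.04,0.2,0.07],"twist": [0,0,0]},
  {"linear": [-0.04,0.2,0.07],"twist": [0,0,0]},
  {"linear": [-0.04,0.2,0.07],"twist": [0,0,0]},
  {"linear": [0,0,0],"twist": [0,0,0]},
  {"linear": [0,0,0],"twist": [0,0,0]},
])

```text
clock: 8.83
tcp_pos: [0.517, -0.1026, 0.1304]
tcp_rot: [0.639, 0.769, 0.0, 0.001]
force: [1.7, -4.3, 3.0]
finger_gap: -0.0003
gripper_force: 2.4
```

Request:
drive_tool([
  {"linear": [-0.03,0.15,0.05],"twist": [0,0,0]},
  {"linear": [-0.03,0.15,0.05],"twist": [0,0,0]},
  {"linear": [-0.03,0.15,0.05],"twist": [0,0,0]},
  {"linear": [0,0,0],"twist": [0,0,0]},
  {"linear": [0,0,0],"twist": [0,0,0]},
])

```text
clock: 9.25
tcp_pos: [0.5161, -0.0982, 0.1319]
tcp_rot: [0.639, 0.769, -0.0, 0.001]
force: [1.3, -6.0, 4.0]
finger_gap: 0.0005
gripper_force: 2.9
```

Request:
drive_tool([
  {"linear": [-0.03,0.15,0.05],"twist": [0,0,0]},
  {"linear": [-0.03,0.15,0.05],"twist": [0,0,0]},
  {"linear": [-0.03,0.15,0.05],"twist": [0,0,0]},
  {"linear": [0,0,0],"twist": [0,0,0]},
  {"linear": [0,0,0],"twist": [0,0,0]},
])

```text
clock: 9.67
tcp_pos: [0.5152, -0.0937, 0.1334]
tcp_rot: [0.639, 0.769, -0.0, 0.001]
force: [1.2, -6.3, 4.3]
finger_gap: -0.0001
gripper_force: 3.0
```

Request:
drive_tool([
  {"linear": [-0.03,0.15,0.05],"twist": [0,0,0]},
  {"linear": [-0.03,0.15,0.05],"twist": [0,0,0]},
  {"linear": [-0.03,0.15,0.05],"twist": [0,0,0]},
  {"linear": [0,0,0],"twist": [0,0,0]},
  {"linear": [0,0,0],"twist": [0,0,0]},
])

```text
clock: 10.08
tcp_pos: [0.5143, -0.0893, 0.135]
tcp_rot: [0.639, 0.769, -0.0, 0.001]
force: [2.5, -5.6, 5.4]
finger_gap: -0.0001
gripper_force: 3.2
```

Request:
drive_tool([
  {"linear": [-0.03,0.15,0.05],"twist": [0,0,0]},
  {"linear": [-0.03,0.15,0.05],"twist": [0,0,0]},
  {"linear": [-0.03,0.15,0.05],"twist": [0,0,0]},
  {"linear": [0,0,0],"twist": [0,0,0]},
  {"linear": [0,0,0],"twist": [0,0,0]},
])

```text
clock: 10.5
tcp_pos: [0.5135, -0.0849, 0.1364]
tcp_rot: [0.639, 0.769, -0.0, 0.001]
force: [2.0, -7.4, 5.2]
finger_gap: 0.0
gripper_force: 3.6
```

Request:
drive_tool([
  {"linear": [-0.03,0.15,0.03],"twist": [0,0,0]},
  {"linear": [-0.03,0.15,0.03],"twist": [0,0,0]},
  {"linear": [-0.03,0.15,0.03],"twist": [0,0,0]},
  {"linear": [0,0,0],"twist": [0,0,0]},
  {"linear": [0,0,0],"twist": [0,0,0]},
])

```text
clock: 10.92
tcp_pos: [0.5127, -0.0806, 0.1375]
tcp_rot: [0.639, 0.769, -0.0, 0.001]
force: [1.8, -8.4, 5.8]
finger_gap: 0.0001
gripper_force: 4.1
```

Request:
drive_tool([
  {"linear": [-0.03,0.15,0.02],"twist": [0,0,0]},
  {"linear": [-0.03,0.15,0.02],"twist": [0,0,0]},
  {"linear": [-0.03,0.15,0.02],"twist": [0,0,0]},
  {"linear": [0,0,0],"twist": [0,0,0]},
  {"linear": [0,0,0],"twist": [0,0,0]},
])

```text
clock: 11.33
tcp_pos: [0.5115, -0.0758, 0.1379]
tcp_rot: [0.639, 0.769, -0.0, 0.001]
force: [1.8, -6.0, 6.0]
finger_gap: 0.0005
gripper_force: 2.9
```

Request:
drive_tool([
  {"linear": [-0.02,0.12,0.01],"twist": [0,0,0]},
  {"linear": [-0.02,0.12,0.01],"twist": [0,0,0]},
  {"linear": [0,0,0],"twist": [0,0,0]},
  {"linear": [0,0,0],"twist": [0,0,0]},
  {"linear": [0,0,0],"twist": [0,0,0]},
])

```text
clock: 11.75
tcp_pos: [0.5108, -0.0728, 0.1374]
tcp_rot: [0.639, 0.769, -0.0, -0.0]
force: [0.3, -3.7, 3.1]
finger_gap: -0.0002
gripper_force: 1.3
```

Request:
drive_tool([
  {"linear": [-0.02,0.12,0.01],"twist": [0,0,0]},
  {"linear": [-0.02,0.12,0.01],"twist": [0,0,0]},
  {"linear": [0,0,0],"twist": [0,0,0]},
  {"linear": [0,0,0],"twist": [0,0,0]},
  {"linear": [0,0,0],"twist": [0,0,0]},
])

```text
clock: 12.17
tcp_pos: [0.5103, -0.0702, 0.1375]
tcp_rot: [0.639, 0.769, 0.0, -0.0]
force: [-0.0, -0.7, 1.3]
finger_gap: -0.0001
gripper_force: 0.2
```

Request:
drive_tool([
  {"linear": [-0.02,0.12,0],"twist": [0,0,0]},
  {"linear": [-0.02,0.12,0],"twist": [0,0,0]},
  {"linear": [0,0,0],"twist": [0,0,0]},
  {"linear": [0,0,0],"twist": [0,0,0]},
  {"linear": [0,0,0],"twist": [0,0,0]},
])

```text
clock: 12.58
tcp_pos: [0.51, -0.0679, 0.1377]
tcp_rot: [0.639, 0.769, 0.0, -0.0]
force: [0.0, -0.1, 0.5]
finger_gap: -0.0002
gripper_force: 0.0
```

The push has faded to zero, so the bolt seems to have snapped in. I'll back straight off and look.

Request:
drive_tool([
  {"linear": [0.18,-1.0,0],"twist": [0,0,0]},
  {"linear": [0.36,-2.0,0],"twist": [0,0,0]},
  {"linear": [0.5,-2.8,0],"twist": [0,0,0]},
  {"linear": [0.5,-2.8,0],"twist": [0,0,0]},
  {"linear": [0.5,-2.8,0],"twist": [0,0,0]},
])

```text
clock: 13.0
tcp_pos: [0.5306, -0.1839, 0.1378]
tcp_rot: [0.639, 0.769, 0.0, 0.0]
force: [0.5, -1.2, -0.6]
finger_gap: -0.0001
gripper_force: 0.0
```

```bash
python3 - <<'E'
from h import *
from workcell import cams
p=np.load("p.npy");im=[]
for n,(a,b,x,y) in dict(top=(320,195,420,295),side=(305,135,405,235)).items():
    c=cams.read_camera(n);im.append(cv2.resize(c["color"][b:y,a:x,::-1],None,fx=4,fy=4,interpolation=2))
    for B in(.1,.03,-.07,-.17): print(n,B,((proj(c,w(p,[bolt(B,.127),bolt(B,.073)+np.array([0,.0215,0]),bolt(B,.073)-np.array([0,.0215,0])]))-[a,b])*4).round().tolist())
    for C in (.03,0,-.04): print(" cap",C,((proj(c,w(p,[np.add(cap(C,.120,0),[0,.016,0]),np.add(cap(C,.075,.025),[0,.016,0])]))-[a,b])*4).round().tolist())
cv2.imwrite("pics/end.png",np.hstack(im))
E
```

```text
top 0.1 [[191.0, 138.0], [174.0, 212.0], [151.0, 100.0]]
top 0.03 [[166.0, 143.0], [161.0, 215.0], [138.0, 103.0]]
top -0.07 [[131.0, 150.0], [142.0, 219.0], [119.0, 106.0]]
top -0.17 [[95.0, 157.0], [123.0, 222.0], [100.0, 110.0]]
 cap 0.03 [[218.0, 191.0], [104.0, 210.0]]
 cap 0 [[217.0, 192.0], [106.0, 210.0]]
 cap -0.04 [[215.0, 193.0], [108.0, 210.0]]
side 0.1 [[193.0, 135.0], [231.0, 224.0], [148.0, 224.0]]
side 0.03 [[194.0, 145.0], [231.0, 230.0], [148.0, 229.0]]
side -0.07 [[195.0, 161.0], [232.0, 239.0], [148.0, 239.0]]
side -0.17 [[196.0, 179.0], [233.0, 250.0], [149.0, 249.0]]
 cap 0.03 [[217.0, 223.0], [223.0, 246.0]]
 cap 0 [[217.0, 228.0], [223.0, 248.0]]
 cap -0.04 [[216.0, 235.0], [223.0, 251.0]]
```

View pics/end.png

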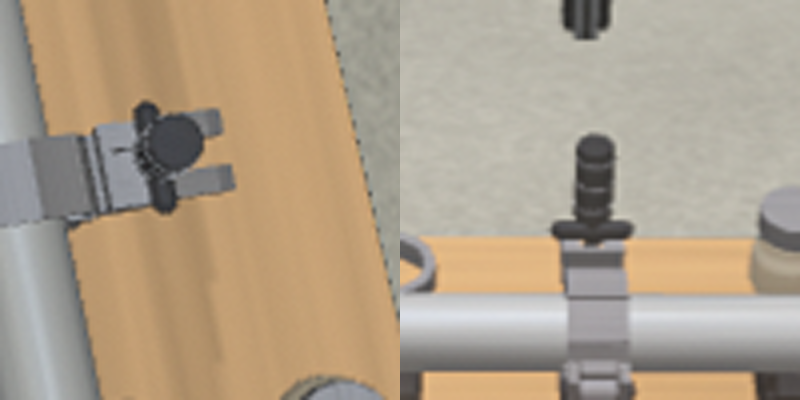

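The cap looks down and the cross-bar sits against the light block at (155,157), giving a bolt angle of about 0.05. That is just outside the expected rest range and could be calibration error. I'll feel gently to tell the groove from the crest.

Request:
drive_tool([
  {"linear": [-0.5,2.8,0],"twist": [0,0,0]},
  {"linear": [-0.5,2.8,0],"twist": [0,0,0]},
  {"linear": [-0.5,2.8,0],"twist": [0,0,0]},
  {"linear": [-0.36,2.0,0],"twist": [0,0,0]},
  {"linear": [-0.12,0.7,0],"twist": [0,0,0]},
])

```text
clock: 13.52
tcp_pos: [0.5101, -0.069, 0.1379]
tcp_rot: [0.638, 0.77, 0.0, -0.0]
force: [0.6, 0.3, 0.5]
finger_gap: -0.0
gripper_force: 0.0
```

Request:
drive_tool([
  {"linear": [-0.03,0.15,0],"twist": [0,0,0]},
  {"linear": [-0.03,0.15,0],"twist": [0,0,0]},
  {"linear": [0,0,0],"twist": [0,0,0]},
  {"linear": [0,0,0],"twist": [0,0,0]},
  {"linear": [0,0,0],"twist": [0,0,0]},
])

```text
clock: 13.93
tcp_pos: [0.5102, -0.0689, 0.1377]
tcp_rot: [0.639, 0.769, -0.0, -0.0]
force: [-0.4, -0.2, -0.5]
finger_gap: 0.0003
gripper_force: 0.0
```

Request:
drive_tool([
  {"linear": [-0.02,0.1,0],"twist": [0,0,0]},
  {"linear": [0,0,0],"twist": [0,0,0]},
  {"linear": [0,0,0],"twist": [0,0,0]},
  {"linear": [0,0,0],"twist": [0,0,0]},
  {"linear": [0,0,0],"twist": [0,0,0]},
])

```text
clock: 14.35
tcp_pos: [0.5099, -0.0672, 0.1378]
tcp_rot: [0.639, 0.769, -0.0, 0.0]
force: [0.4, -0.4, -1.0]
finger_gap: 0.0003
gripper_force: 0.4
```

Request:
drive_tool([
  {"linear": [-0.02,0.1,0],"twist": [0,0,0]},
  {"linear": [0,0,0],"twist": [0,0,0]},
  {"linear": [0,0,0],"twist": [0,0,0]},
  {"linear": [0,0,0],"twist": [0,0,0]},
  {"linear": [0,0,0],"twist": [0,0,0]},
])

```text
clock: 14.77
tcp_pos: [0.5097, -0.066, 0.1378]
tcp_rot: [0.639, 0.769, 0.0, -0.0]
force: [0.4, -0.1, -1.2]
finger_gap: -0.0001
gripper_force: 0.0
```

Request:
drive_tool([
  {"linear": [-0.02,0.1,0],"twist": [0,0,0]},
  {"linear": [0,0,0],"twist": [0,0,0]},
  {"linear": [0,0,0],"twist": [0,0,0]},
  {"linear": [0,0,0],"twist": [0,0,0]},
  {"linear": [0,0,0],"twist": [0,0,0]},
])

```text
clock: 15.18
tcp_pos: [0.5095, -0.0651, 0.1378]
tcp_rot: [0.639, 0.769, -0.0, 0.0]
force: [-0.2, -0.4, 0.8]
finger_gap: 0.0003
gripper_force: 0.0
```

Request:
drive_tool([
  {"linear": [-0.02,0.1,0],"twist": [0,0,0]},
  {"linear": [0,0,0],"twist": [0,0,0]},
  {"linear": [0,0,0],"twist": [0,0,0]},
  {"linear": [0,0,0],"twist": [0,0,0]},
  {"linear": [0,0,0],"twist": [0,0,0]},
])

```text
clock: 15.6
tcp_pos: [0.5093, -0.0641, 0.1378]
tcp_rot: [0.639, 0.769, 0.0, -0.0]
force: [0.6, -0.1, 0.1]
finger_gap: 0.0003
gripper_force: 0.0
```

Request:
drive_tool([
  {"linear": [-0.02,0.1,0],"twist": [0,0,0]},
  {"linear": [0,0,0],"twist": [0,0,0]},
  {"linear": [0,0,0],"twist": [0,0,0]},
  {"linear": [0,0,0],"twist": [0,0,0]},
  {"linear": [0,0,0],"twist": [0,0,0]},
])

```text
clock: 16.02
tcp_pos: [0.5091, -0.0631, 0.1378]
tcp_rot: [0.639, 0.769, -0.0, 0.0]
force: [-0.1, -0.6, 0.4]
finger_gap: -0.0001
gripper_force: 0.0
```

Request:
drive_tool([
  {"linear": [-0.02,0.1,0],"twist": [0,0,0]},
  {"linear": [0,0,0],"twist": [0,0,0]},
  {"linear": [-0.02,0.1,0],"twist": [0,0,0]},
  {"linear": [0,0,0],"twist": [0,0,0]},
  {"linear": [0,0,0],"twist": [0,0,0]},
])

```text
clock: 16.43
tcp_pos: [0.5087, -0.0612, 0.1378]
tcp_rot: [0.639, 0.769, -0.0, 0.0]
force: [0.7, -1.2, 0.2]
finger_gap: -0.0002
gripper_force: 0.6
```

```bash
python3 - <<'E'
from workcell import cams,telemetry
import cv2
c=cams.read_camera("side")["color"][135:235,305:405,::-1]
e=cv2.imread("pics/end.png")[:,400:]
cv2.imwrite("pics/s2.png",__import__("numpy").hstack([e,cv2.resize(c,None,fx=4,fy=4,interpolation=2)]))
print(telemetry.get_state()["force"])
E
```

```text
[-0.09868282 -1.74253587  0.45336706]
```

Request:
drive_tool([
  {"linear": [-0.02,0.1,0],"twist": [0,0,0]},
  {"linear": [0,0,0],"twist": [0,0,0]},
  {"linear": [0,0,0],"twist": [0,0,0]},
  {"linear": [0,0,0],"twist": [0,0,0]},
  {"linear": [0,0,0],"twist": [0,0,0]},
])

```text
clock: 16.9
tcp_pos: [0.5085, -0.0602, 0.1379]
tcp_rot: [0.639, 0.769, -0.0, 0.0]
force: [0.3, -2.9, 1.9]
finger_gap: -0.0001
gripper_force: 1.3
```

Request:
drive_tool([
  {"linear": [-0.02,0.1,0],"twist": [0,0,0]},
  {"linear": [0,0,0],"twist": [0,0,0]},
  {"linear": [0,0,0],"twist": [0,0,0]},
  {"linear": [0,0,0],"twist": [0,0,0]},
  {"linear": [0,0,0],"twist": [0,0,0]},
])

```text
clock: 17.32
tcp_pos: [0.5083, -0.0591, 0.1379]
tcp_rot: [0.639, 0.769, 0.0, 0.0]
force: [-0.1, -2.9, 2.6]
finger_gap: -0.0001
gripper_force: 1.4
```

Request:
drive_tool([
  {"linear": [0.18,-1.0,0],"twist": [0,0,0]},
  {"linear": [0.36,-2.0,0],"twist": [0,0,0]},
  {"linear": [0.5,-2.8,0],"twist": [0,0,0]},
  {"linear": [0.5,-2.8,0],"twist": [0,0,0]},
  {"linear": [0.5,-2.8,0],"twist": [0,0,0]},
])

```text
clock: 17.73
tcp_pos: [0.5287, -0.1744, 0.1374]
tcp_rot: [0.639, 0.77, 0.0, -0.0]
force: [0.6, 1.2, 0.0]
finger_gap: -0.0003
gripper_force: 0.0
```

```bash
python3 - <<'E'
from h import *
from workcell import cams
e=cv2.imread("pics/end.png");im=[]
for n,(a,b,x,y) in dict(top=(320,195,420,295),side=(305,135,405,235)).items():
    c=cams.read_camera(n);im.append(cv2.resize(c["color"][b:y,a:x,::-1],None,fx=4,fy=4,interpolation=2))
new=np.hstack(im)
crop=lambda I:np.hstack([I[80:240,70:270],I[110:270,500:700]])
cv2.imwrite("pics/end2.png",cv2.resize(np.vstack([crop(e),crop(new)]),None,fx=1.8,fy=1.8,interpolation=2))
E
```

```text
(no output)
```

View pics/end2.png

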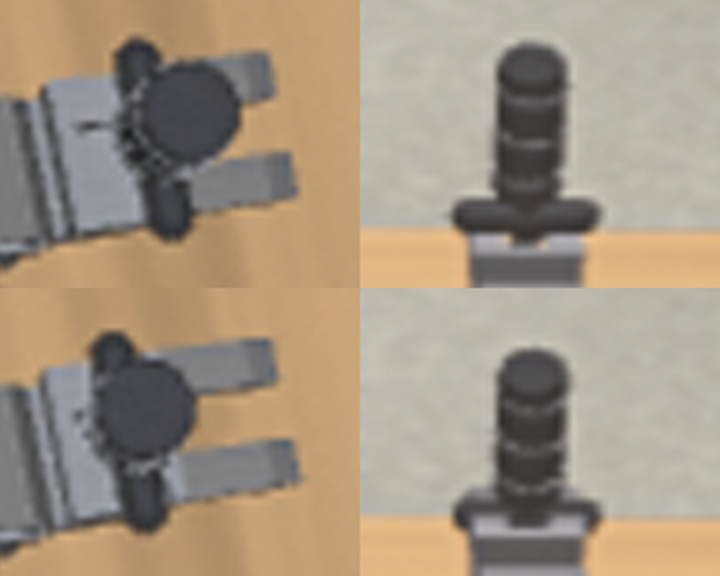

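Before this (top row) the bar was on the crest and the cap was held down. Now (bottom row) it has moved about 5–6 mm inward and sits partly behind the wall, and the cap edge has risen by about 1 px. I'll check the cap's rise by numbers.

```bash
python3 - <<'E'
from h import *
from workcell import cams
p=np.load("p.npy")
c=cams.read_camera("side");g=cv2.cvtColor(c["color"],cv2.COLOR_RGB2GRAY)
new=cv2.resize(g[135:235,305:405],None,fx=4,fy=4,interpolation=2)
old=cv2.imread("pics/end.png",0)[:,400:]
a3=cv2.imread("pics/a3.png",0)[:,396:]  # 250..470 x,110..260 @1.8
a3=cv2.resize(cv2.resize(a3,(220,150),interpolation=cv2.INTER_AREA)[25:125,55:155],None,fx=4,fy=4,interpolation=2)
def shift(A,B,box):
    x0,y0,x1,y1=box;T=A[y0:y1,x0:x1];m=cv2.matchTemplate(B[y0-16:y1+16,x0-16:x1+16],T,cv2.TM_CCOEFF_NORMED)
    _,v,_,l=cv2.minMaxLoc(m);return l[0]-16,l[1]-16,round(v,3)
lug=(160,246,230,280);tube=(20,280,160,380)
for n,A in dict(open003=a3,crest=old).items(): print(n,"->new lug",shift(A,new,lug),"tube",shift(A,new,tube))
for C in(.03,0,-.04): print(C,((proj(c,w(p,[cap(C,.078,.025)]))-[305,135])*4).round(1).tolist())
E
```

```text
open003 ->new lug (0, 1, 0.982) tube (0, 0, 0.997)
crest ->new lug (1, -3, 0.961) tube (0, 1, 0.996)
0.03 [[191.6, 241.5]]
0 [[191.3, 244.0]]
-0.04 [[191.0, 247.5]]
```

The cap has sprung back from about −0.03 to about 0, the bolt is near −0.01, and the tube hasn't moved, so the cross-bar is in the groove. The gripper is clear, so I'll hand in.

```bash
python3 -c "
from workcell import job
print(job.finish_job())"
```

```text
the job is handed in; nothing more can be done
None
```

The cap is closed over the tube and the bolt's cross-bar has dropped into the groove: the cap has sprung back to about 0 and the bolt rests near −0.01 rad; the tube has not moved, and the job was handed in after about 18 s with the arm clear.

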